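# Load a cap into the inspection nest and hold the dust shutter open for the shot

## Robot

A 7-joint arm with a two-finger parallel gripper is mounted at the origin on the work surface. World frame = base frame: x ahead of the robot, y to its left, z up, the work surface at z = 0. Lengths are in m, angles in rad, forces in N, time in s.
With the tool pointing down it reaches from about 0.425 to 0.825 m from the base axis. Payload 3.6 kg.
Tool frame: the origin (TCP) lies midway between the tips of the shut fingers; the grasp point (between the pads) lies robot.hold_point_z behind it (robot.hold_point_z is the distance from the TCP to the grasp point, in m); z points along the fingers, y is the line along which they close (so a half turn about z gives the same grasp; the last joint's range is limited). The gripper opens to 93 mm and grips with 3 to 60 N. Pads are 15 mm wide; open, the fingers measure 128 mm over their backs; the gripper's body (75 mm by 188 mm) begins 65 mm behind the grasp point.
Start: joints at [-1.268, 0.615, -0.013, 1.423, 0.008, 1.103, -0.04], TCP at [0.21, 0.615, 0.219] pointing down, gripper open.
Joint ranges: [-3.12, 3.12], [-0.3, 2.06], [-1.34, 1.32], [0.26, 2.42], [-1.36, 4.5], [0.01, 1.98], [-2.84, 2.84]. Speed limits (rad/s): [2.79, 2.79, 3.14, 3.14, 3.14, 3.14, 3.14].

## Interface

Orientations are given as a unit quaternion [w, x, y, z].
In Python, from bench import robot gives the robot as it stands.
- The arm moves only by the tool jog_arm, never from a script. Its argument "increments" is a list of rows, each a list of 2 entries, a list of its own where there are three numbers: the shift along the tool's x, y, z in cm, then the turn about the tool's z in degrees. In form: [[[x, y, z], twist], ...]. A call has 1 to 8 rows; each row is the pose to reach, as a shift and turn from the pose commanded when the call began, along the tool's axes at that moment; what a row does not reach only later rows make up. A row lasts 1/8 s, in which the tool goes at most 62.5 mm and 10.7 degrees, less where a joint would pass 70% of its speed; a pose out of reach is approached as far as the arm can. A call with a gripper value outside its range is refused whole. "gripper" is the opening, from 0 (shut) to 1 (fully open), set as the call begins (left out, the last holds). The fingers move at their own pace and stop on an object; "squeeze" is the grip in N (left out, the last holds). Time passes only in rows, so rows that repeat a pose let the fingers close. It gives the time, the measured TCP pose, the force, the opening and the grip force at its end, in the units of the state.
- robot.get_obs(): the state, without advancing time (a new reading comes with each control period).
- robot.read_camera(name): name is "side" or "top" or "wrist"; returns the picture (384x512x3 uint8, blue, green, red); there is no depth.
- robot.camera_params(name): a dict with "fx", "fy", "cx", "cy" (pixels), "R" (3x3) and "t" (3): a world point X has camera coordinates R X + t. Camera axes: x right, y down, z forward; pixel columns grow to the right and rows downward; lengths in m; the calibration is good to about 2 mm. A picture is of the moment at which its call begins: read the wrist's pose just before it. camera_params takes no time and is no camera call; for the wrist camera it gives the pose at the moment of the call.
- robot.job_done(): hands the job in; it is judged then, once.
Trained networks look in the newest picture that a camera, given by its name, has taken for a name from the list of things; names that differ only in an ending like _2 or _b are one class to them, and where a whole thing is asked for, a point or a joint stands for the part that bears it (a point fixed in the world has none). Each returns a list of dicts, best first, with "confidence" (0 to 1); they miss things now and then, are a little off and sometimes report something else, mostly with a low value. They report only what shows in the picture. A call takes as long as a camera call. They do not tell look-alikes from the thing itself.
- robot.spot_in(camera, label): "extent" ([centre column, centre row, width, height] in pixels, round what is visible of it).
The state is a dict: "t": time; "qpos": joint angles; "joint_vel": joint speeds; "joint_efforts": joint torques, N m; "position": TCP position; "orientation": TCP orientation; "ft_force": force on the tool from outside, world axes, zero at the start; "torque": the same for the moment, N m; "width": opening from 0.0 (shut) to 1.0 (fully open); "grip_force": force on a finger pad.
Only numpy, scipy, OpenCV 4.12 (cv2) and the standard library are available. Lean on these libraries where they do the work, as an engineer would, in place of code of your own. Each camera call takes 0.05 s, during which the arm holds its last target. There are 200 camera calls.

## Task

Take the casting with the round flange from the tray and set it down, not dropped, in the round nest of the inspection unit, flange down and fully seated, with the dust shutter still shut. Then pull the shutter's black knob out against its spring until the red pointer stands at the green clip, and keep it there for the camera: finish still holding the knob, for the shutter springs shut when let go. Keep the shutter shut until the casting covers the window, and leave the other castings and everything else on the bench where they are.

Things in the scene. Friction and masses are not known exactly. Their poses are not given: they have to be found in the camera images.
- round_cap: THE PART: cast aluminium cap, the only one with a ROUND flange: 64 mm across, 10 mm thick; grip it by the hub on top, 30 mm across from 14 to 38 mm above the underside (top at 40 mm); 0.1 to 0.2 kg. Stands flange down in one of the tray's four places. Origin: centre of its underside, z up along the hub.
- tray: Flat black open tray 200 x 200 mm, 22 mm high, walls and floor 4 mm, fixed to the bench; holds four castings, one per quarter, 92 mm apart. Origin: centre of its underside, on the bench.
- unit: Bench inspection unit, fixed: base plate 325 x 170 mm, white mirror box with a dark nest plate on top (top 82 mm above the bench, edges 67 mm from the nest's axis), red camera behind, slide bed of the dust shutter in front. Origin: on the bench below the nest's centre; x to the rear, so the shutter is pulled along the unit's -x; y left, z up. On the slide bed only the knob is higher than 68 mm.
- nest (a point): Centre of the nest's seat, 75 mm above the bench: a round cavity 67 mm across (1.5 mm play round the flange), 7 mm deep, in the dark nest plate, with a flat steel rim to sit on and a window 44 mm across in the middle. Axes as the unit's. When seated, the cap's underside centre is at this point.
- shutter: The shutter's slide: aluminium crossbar 76 mm wide on two rods, with an upright black knob. Moves only along the unit's x, from shut (unit x = -0.118 m) to a stop 56 mm further out (-0.174). A spring always draws it shut: 4 to 5 N when shut, about 13 N at the stop; let go, it shuts. Origin: on the knob's axis at the crossbar's top, 68 mm above the bench.
- knob (a point): Where to grip the knob, 22 mm above the crossbar's top, 90 mm above the bench. The knob is an upright cylinder 26 mm across, from 5 to 41 mm above the crossbar (top 109 mm above the bench); shut, 38 mm are free between it and the nest plate; above and to both sides all is free.
- pointer (a point): Tip of the red pointer that sticks out to the unit's left (+y) from the crossbar beside the graduated strip; same unit x as the knob's axis, moves with the slide.
- clip: Green index clip on the graduated strip, fixed, 8 mm wide along the slide: marks how far the shutter is opened for this part, 24 to 48 mm from shut. Origin: its middle, x as the unit's. The pointer stands at the clip when both have the same unit x.
- square_cap_a: Cast aluminium cap like round_cap but with a square 56 mm flange 10 mm thick and the same hub (30 mm across, top at 40 mm); stands flange down in the tray. Origin: centre of its underside. Not wanted here, leave it.
- square_cap_b: Cast aluminium cap like round_cap but with a square 56 mm flange 10 mm thick and the same hub (30 mm across, top at 40 mm); stands flange down in the tray. Origin: centre of its underside. Not wanted here, leave it.
- slot_cap: Cast aluminium cap like round_cap but with a 76 x 36 mm round-ended flange 10 mm thick and the same hub (30 mm across, top at 40 mm); stands flange down in the tray. Origin: centre of its underside. Not wanted here, leave it.
- spare_nest: Spare dark nest plate 134 x 136 x 13 mm with a square cavity, lying loose on the bench to the right. Origin: centre of its underside. Leave it.
- tape_roll: Roll of beige tape lying flat, 104 mm across, 48 mm high. Origin: centre of its underside. Leave it.
- plug_gauge: Plug gauge with a blue handle 70 x 16 x 16 mm and a steel pin at each end, 122 mm long overall, lying behind the tray and the unit. Origin: underside, middle of the handle. Leave it.
Things that resemble listed ones, but are neither listed nor needed, are in the scene too. Leave any blue or brown look-alike of the round_cap alone.

How it is judged:
On the way, in this order (a step that is already met when the one before it is completed fails the run):
1. the round cap is seated in the nest and let go, with the shutter shut (horizontal distance between round_cap and nest below 0.0025 m and z of round_cap in the frame of nest between -0.0025 and 0.0015 m and angle between round_cap's own z axis and vertical below 0.035 rad and contact force between the fingers and round_cap below 0.1 N and linear speed of round_cap below 0.02 m/s and x of shutter in the frame of unit above -0.122 m), for 0.2 s.
2. the fingers hold the shutter with its pointer at the green clip (x of pointer in the frame of clip between -0.004 and 0.004 m and contact force between the fingers and shutter above 3 N and linear speed of shutter below 0.01 m/s and horizontal distance between round_cap and nest below 0.0025 m and z of round_cap in the frame of nest between -0.0025 and 0.0015 m and angle between round_cap's own z axis and vertical below 0.035 rad), for 0.3 s.
At the end, for the whole second after the job is handed in: Fingers still holding the shutter (over 3 N, slide at rest), red pointer within 4 mm of the green clip's middle; round cap let go and at rest in the nest, centre within 2.5 mm, underside within 1.5 mm of the seat, tilt under 2 degrees (all of step 2 and contact force between the fingers and round_cap below 0.1 N and linear speed of round_cap below 0.02 m/s); the arm keeps its last pose, push and grip.
It fails at once if the shutter is opened more than 10 mm while the round cap is not in the nest (x of shutter in the frame of unit below -0.128 m and (horizontal distance between round_cap and nest above 0.006 m or z of round_cap in the frame of nest above 0.006 m)).
It fails at once if the round cap is dropped (moves faster than 0.5 m/s with no finger on it) (linear speed of round_cap above 0.5 m/s and contact force between the fingers and round_cap below 0.05 N).
It fails at once if another casting or a thing on the bench is moved more than 20 mm (distance of any of square_cap_a, square_cap_b, slot_cap, spare_nest, tape_roll, plug_gauge from where it was at the start of the episode above 0.02 m).
It also fails if it takes over 51 s, if anything falls off the work surface, if the arm or the gripper's body presses on something with over 40 N, if the wrist force passes 120 N, or if a joint passes its speed limit or range.

## Working session

There is one attempt and no reset: what is moved stays moved. The work goes in short steps, Python scripts to look and compute and a tool call to move; the robot and the scene stay as the last step left them, time stands still between calls to the robot, and variables do not carry over. Pictures are saved under pics/ and viewed, at most 10 in all, crops included, and the job is handed in when it is done.

Besides the shell and the picture viewer there is one more tool, called after ">>>" as name(argument=value, ...) on one line, values as JSON. jog_arm: Moves the arm, as the interface text tells. Its arguments: {"type":"object","properties":{"increments":{"type":"array","items":{"type":"array"}},"gripper":{"type":"number"},"squeeze":{"type":"number"}},"required":["increments"]}

```bash
mkdir -p pics; ls; cat > h.py <<'E'
import numpy as np, cv2
from bench import robot
def proj(P,X):
    c=P["R"]@np.asarray(X,float)+P["t"]; return np.array([P["fx"]*c[0]/c[2]+P["cx"],P["fy"]*c[1]/c[2]+P["cy"]])
def unproj(P,u,v,z):
    R=np.array(P["R"]);t=np.array(P["t"]);o=-R.T@t
    d=R.T@np.array([(u-P["cx"])/P["fx"],(v-P["cy"])/P["fy"],1]); return o+d*(z-o[2])/d[2]
E
python3 - <<'E'
from h import *
s=robot.get_obs();print(s["t"],s["position"],s["orientation"],s["width"],robot.hold_point_z)
ims=[]
for n in("top","side"):
    im=robot.read_camera(n);cv2.imwrite(f"pics/{n}0.png",im);P=robot.camera_params(n)
    print(n,-np.array(P["R"]).T@np.array(P["t"]))
    for l in["round_cap","unit","nest","knob","pointer","clip","tray","slot_cap","square_cap_a"]:
        try: print(l,[(np.round(d["extent"]).tolist(),round(d["confidence"],2)) for d in robot.spot_in(n,l)][:4])
        except Exception as e: print(l,e)
E
```

```text
pics
0.0 [0.21021746 0.6142211  0.21748584] [-1.91443597e-04  1.64102726e-01  9.86442397e-01 -1.28706654e-03] 0.999332890041627 0.0188
top [ 0.48666068 -0.02054973  1.22258066]
round_cap [([186.0, 254.0, 16.0, 22.0], 0.77), ([221.0, 188.0, 19.0, 21.0], 0.77), ([114.0, 178.0, 19.0, 15.0], 0.58), ([101.0, 205.0, 21.0, 19.0], 0.55)]
unit [([313.0, 172.0, 70.0, 113.0], 0.73)]
nest [([312.0, 172.0, 76.0, 116.0], 0.59)]
knob [([321.0, 196.0, 25.0, 23.0], 0.79), ([163.0, 203.0, 66.0, 60.0], 0.51)]
pointer [([321.0, 198.0, 25.0, 30.0], 0.69)]
clip []
tray [([163.0, 204.0, 66.0, 62.0], 0.61)]
slot_cap [([174.0, 216.0, 16.0, 22.0], 0.71)]
square_cap_a [([147.0, 214.0, 17.0, 18.0], 0.85), ([179.0, 190.0, 16.0, 18.0], 0.75)]
side [0.45783644 0.80893159 1.14334165]
round_cap [([314.0, 279.0, 19.0, 22.0], 0.94), ([210.0, 359.0, 24.0, 22.0], 0.84), ([231.0, 307.0, 26.0, 24.0], 0.76), ([240.0, 374.0, 23.0, 19.0], 0.65)]
unit [([240.0, 161.0, 111.0, 56.0], 0.93)]
nest [([238.0, 160.0, 120.0, 53.0], 0.72)]
knob [([270.0, 150.0, 20.0, 21.0], 0.84)]
pointer [([268.0, 288.0, 27.0, 19.0], 0.7), ([266.0, 149.0, 17.0, 22.0], 0.56)]
clip []
tray [([250.0, 299.0, 88.0, 84.0], 0.86)]
slot_cap [([268.0, 287.0, 25.0, 22.0], 0.69), ([194.0, 238.0, 32.0, 8.0], 0.49), ([265.0, 150.0, 20.0, 22.0], 0.24)]
square_cap_a [([230.0, 307.0, 22.0, 23.0], 0.7), ([243.0, 278.0, 23.0, 21.0], 0.67), ([267.0, 151.0, 20.0, 21.0], 0.65), ([264.0, 318.0, 20.0, 18.0], 0.64)]
```

```bash
python3 - <<'E'
from h import *
a=cv2.imread("pics/top0.png")[120:290,80:380];b=cv2.imread("pics/side0.png")[110:400,170:340]
a=cv2.resize(a,None,fx=2.6,fy=2.6,interpolation=cv2.INTER_CUBIC)
cv2.imwrite("pics/topc.png",a)
b=cv2.resize(b,None,fx=2,fy=2,interpolation=cv2.INTER_CUBIC);cv2.imwrite("pics/sidec.png",b)
P=robot.camera_params("top");S=robot.camera_params("side")
print("unproj top: tray",unproj(P,163,204,.02),"knob",unproj(P,321,196,.1),"unit",unproj(P,313,172,.08))
E
```

```text
unproj top: tray [0.55072733 0.3005667  0.02      ] knob [ 0.55884007 -0.23141303  0.1       ] unit [ 0.64043649 -0.21202809  0.08      ]
```

View pics/topc.png

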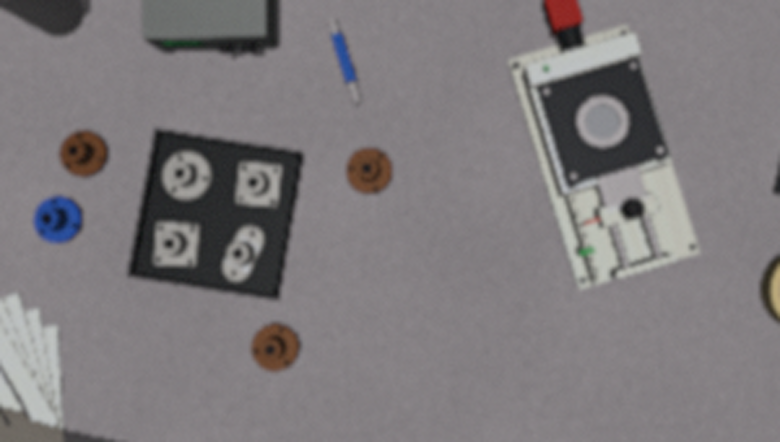

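View pics/sidec.png

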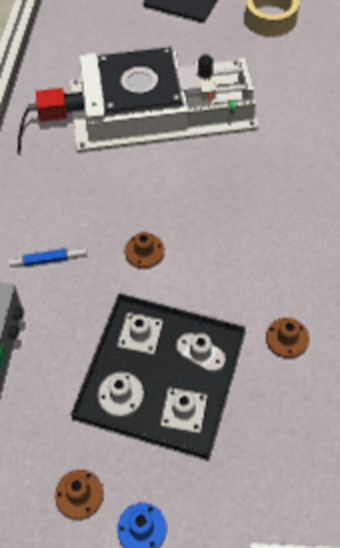

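The top crop shows the tray at upper left and the unit at right. Candidates for the round cap, in full top-image pixels:
- silver round flange in the tray's upper-left quarter: (151,187)
- brown look-alikes: (112,179), (222,186), (186,253)
- blue look-alike: (102,205)
- square caps: (179,190), (147,213)
- slot cap: (173,217)

I choose the silver round one at (151,187). It is at (230,306) in the side view. The next script measures it and the unit's axes, and saves a close crop.

```bash
python3 - <<'E'
from h import *
T=cv2.imread("pics/top0.png");P=robot.camera_params("top");S=robot.camera_params("side");W=robot.camera_params("wrist")
s=robot.get_obs()
from scipy.spatial.transform import Rotation as Ro
q=s["orientation"];R=Ro.from_quat([*q[1:],q[0]]).as_matrix();print("toolR",R.round(3).tolist())
c=-np.array(W["R"]).T@np.array(W["t"]);print("wristcam in tool",R.T@(c-s["position"]),"cam axes in tool",(R.T@np.array(W["R"]).T).round(3).tolist(),W["fx"])
g=cv2.cvtColor(T,cv2.COLOR_BGR2GRAY)
m=(g>130).astype(np.uint8);n,l,st,ce=cv2.connectedComponentsWithStats(m)
for i in range(1,n):
    if 100<st[i][4]<900 and 130<ce[i][0]<200: print(st[i],ce[i],unproj(P,*ce[i],.018))
print("cap by top bright",unproj(P,151.5,187.3,.018),"side",unproj(S,230,308,.018))
print("nest",unproj(P,80+602/2.6,120+121/2.6,.075),"knob",unproj(P,80+632/2.6,120+208/2.6,.109),unproj(S,170+205/2,110+62/2,.105))
print("clip",unproj(P,80+586/2.6,120+251/2.6,.065),"ptr",unproj(P,80+592/2.6,120+221/2.6,.066))
cv2.imwrite("pics/cap.png",cv2.resize(T[165:240,125:200],None,fx=5,fy=5,interpolation=cv2.INTER_CUBIC))
E
```

```text
toolR [[-0.946, 0.324, -0.0], [0.324, 0.946, -0.0], [-0.0, -0.0, -1.0]]
wristcam in tool [ 0.07730216  0.00073193 -0.16559176] cam axes in tool [[0.001, -0.96, -0.279], [1.0, 0.0, 0.0], [-0.0, -0.279, 0.96]] 269.7913037077014
[143 147  42  27 354] [163.39548023 163.85875706] [0.69112605 0.29923936 0.018     ]
[143 179  17  17 163] [151.16564417 187.08588957] [0.61070556 0.34195548 0.018     ]
[171 183  17  16 157] [178.91082803 190.7133758 ] [0.59552092 0.24577859 0.018     ]
[140 206  16  16 151] [147.11258278 213.86754967] [0.51821587 0.3559716  0.018     ]
[166 208  15  20 138] [172.65217391 217.1884058 ] [0.50444586 0.26801083 0.018     ]
[142 271  47  29 497] [163.08450704 287.39034205] [0.26796554 0.30178477 0.018     ]
cap by top bright [0.60992777 0.3407961  0.018     ] side [0.6068552  0.34952936 0.018     ]
nest [ 0.65956634 -0.20873459  0.075     ] knob [ 0.54524169 -0.2358407   0.109     ] [ 0.54299818 -0.2342937   0.105     ]
clip [ 0.49419491 -0.18326648  0.065     ] ptr [ 0.53222196 -0.19226874  0.066     ]
```

View pics/cap.png

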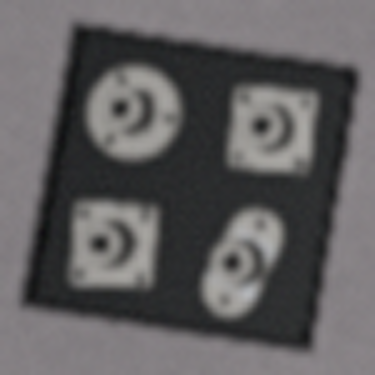

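The crop confirms it: the upper-left casting has the round flange, and the others are square or slotted. The position is about (0.609, 0.343). The unit's azimuth is about 13.3°, and the knob-to-nest distance of 0.1175 m agrees with the given 0.118 m. I'll move above the tray with the tool's y along the unit's y, for a close look with the wrist camera.

>>> jog_arm(increments=[[[-3,-0.6,0],-4],[[-9,-1.8,0],-8],[[-15,-3,0],-12],[[-21,-4.2,0],-16],[[-27,-5.4,0],-20],[[-33,-6.6,0],-24],[[-39,-7.8,0],-28],[[-45,-9,0],-32]], gripper=1)

```text
t: 2.0
position: [0.6087, 0.383, 0.2188]
orientation: [0.0, -0.115, 0.993, 0.0]
ft_force: [0.5, 1.0, -0.3]
width: 0.998
grip_force: 0.0
```

>>> jog_arm(increments=[[[-3,-2.5,1],0],[[-4,-3.5,2],0],[[-4,-3.5,2],0],[[-4,-3.5,2],0]])

```text
t: 2.5
position: [0.6518, 0.3618, 0.1991]
orientation: [-0.001, -0.116, 0.993, 0.001]
ft_force: [-0.1, 0.5, 0.2]
width: 1.002
grip_force: 0.0
```

```bash
cat >> h.py <<'E'
from scipy.spatial.transform import Rotation as Ro
def pose():
    s=robot.get_obs();q=s["orientation"];return np.array(s["position"]),Ro.from_quat([*q[1:],q[0]]).as_matrix(),s
def delta(w):  # world target TCP -> tool shift in cm
    p,R,s=pose();return (R.T@(np.array(w)-p)*100).round(2)
E
python3 - <<'E'
from h import *
p,R,s=pose();print(s["t"],p,np.degrees(np.arctan2(R[1,1],R[0,1])),R[2])
W=robot.camera_params("wrist");im=robot.read_camera("wrist");cv2.imwrite("pics/w1.png",im)
print(proj(W,[.609,.343,.014]))
for l in["round_cap","square_cap_a"]:print([(np.round(d["extent"],1).tolist(),round(d["confidence"],2)) for d in robot.spot_in("wrist",l)][:4])
E
```

```text
2.5 [0.65179173 0.36182633 0.19909987] 103.31327793864072 [ 9.55284779e-04  2.24977291e-03 -9.99997013e-01]
[247.43410199 135.63697491]
[([247.0, 133.8, 46.8, 50.0], 0.88), ([387.9, 125.9, 51.4, 50.2], 0.8), ([340.0, 185.7, 49.7, 46.0], 0.79), ([55.0, 88.9, 63.8, 51.3], 0.74)]
[([275.9, 62.2, 58.0, 60.6], 0.97), ([176.4, 108.4, 57.1, 57.8], 0.57)]
```

View pics/w1.png

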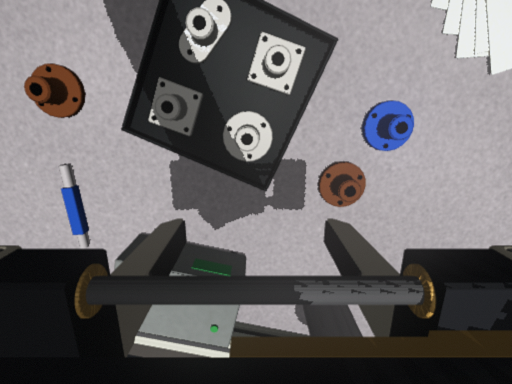

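The wrist view shows the round cap at (248,135) with its hub at (247,138), the squares at (276,62) and (175,106), and the slot cap at (204,30). The projected guess of (247,136) agrees. I'll fit the flange and hub outlines.

```bash
python3 - <<'E'
from h import *
W=robot.camera_params("wrist");im=cv2.imread("pics/w1.png");g=cv2.cvtColor(im,cv2.COLOR_BGR2GRAY)
sub=np.zeros_like(g);sub[108:162,220:276]=1
m=((g>110)&(sub>0)).astype(np.uint8);cs,_=cv2.findContours(m,cv2.RETR_EXTERNAL,cv2.CHAIN_APPROX_NONE)
c=max(cs,key=cv2.contourArea)
# back-project contour to z=.014, fit circle
pts=np.array([unproj(W,*q,.014)[:2] for q in cv2.convexHull(c)[:,0,:].astype(float)])
from scipy.optimize import least_squares
r=least_squares(lambda a:np.hypot(*(pts-a[:2]).T)-a[2],[.61,.34,.032],loss="soft_l1",f_scale=.001);print(r.x,np.abs(r.fun).max())
print("hub bore",unproj(W,247,139,.044),"d(cap)",delta([*r.x[:2],.09]))
E
```

```text
[0.61075203 0.34300821 0.03117385] 0.009477070159126324
hub bore [0.61128779 0.34278123 0.044     ] d(cap) [ 4.5  -0.83 10.97]
```

>>> jog_arm(increments=[[[2.5,-0.5,2],0],[[4.5,-0.8,6],0],[[4.5,-0.8,11],0],[[4.5,-0.8,14],0],[[4.5,-0.8,16],0],[[4.5,-0.8,17.4],0],[[4.5,-0.8,18.1],0],[[4.5,-0.8,18.1],0]], gripper=0.6, squeeze=20)

```text
t: 3.65
position: [0.6122, 0.3413, 0.0179]
orientation: [0.0, -0.114, 0.993, 0.0]
ft_force: [-0.1, 0.2, 1.0]
width: 0.599
grip_force: 0.0
```

>>> jog_arm(increments=[[[0,0,0],0],[[0,0,0],0],[[0,0,0],0],[[0,0,0],0]], gripper=0)

```text
t: 4.15
position: [0.6122, 0.3417, 0.0182]
orientation: [0.0, -0.114, 0.993, 0.0]
ft_force: [-0.2, 1.4, 1.3]
width: 0.317
grip_force: 20.2
```

>>> jog_arm(increments=[[[0,0,-1],0],[[0,0,-4],0],[[0,0,-8],0],[[0,0,-13],0],[[0.3,-2,-18],0],[[0.6,-6,-22],0],[[1,-11,-24],0],[[1.2,-16,-24],0]], squeeze=30)

```text
t: 5.15
position: [0.6374, 0.1812, 0.2605]
orientation: [0.002, -0.114, 0.993, 0.0]
ft_force: [0.7, 0.1, -2.2]
width: 0.317
grip_force: 30.3
```

>>> jog_arm(increments=[[[0.3,-5.5,0],0],[[0.6,-11,0],0],[[0.9,-16.5,0],0],[[1.2,-22,0],0],[[1.5,-27.5,0],0],[[1.8,-33,0],0],[[1.9,-37,0],0],[[1.9,-38.6,0],0]])

```text
t: 6.15
position: [0.7045, -0.2018, 0.2569]
orientation: [-0.001, -0.112, 0.994, -0.001]
ft_force: [-0.4, 0.5, -2.7]
width: 0.318
grip_force: 30.3
```

>>> jog_arm(increments=[[[0,0,0],0],[[0,0,0],0]])

```text
t: 6.4
position: [0.7059, -0.1941, 0.2578]
orientation: [0.0, -0.116, 0.993, 0.001]
ft_force: [-0.4, 0.7, -2.9]
width: 0.315
grip_force: 30.3
```

```bash
python3 - <<'E'
from h import *
p,R,s=pose();print(s["t"],p,np.degrees(np.arctan2(R[1,1],R[0,1])),s["width"],s["grip_force"])
W=robot.camera_params("wrist");im=robot.read_camera("wrist");cv2.imwrite("pics/w2.png",im);np.savez("w2.npz",**{k:np.array(v) for k,v in W.items()},p=p,Rt=R)
for n,X in dict(nest=[.6596,-.2087,.075],knob=[.545,-.2355,.109],clip=[.494,-.183,.065]).items():print(n,proj(W,X))
for l in["round_cap","knob","pointer","clip"]:print(l,[(np.round(d["extent"],1).tolist(),round(d["confidence"],2)) for d in robot.spot_in("wrist",l)][:3])
E
```

```text
6.4 [ 0.70587019 -0.19411844  0.25782323] 103.32635146876302 0.3146581316683442 30.251603331416845
nest [251.22647993 133.69722134]
knob [250.8827145   19.82453678]
clip [306.09433086  -4.95959123]
round_cap [([255.3, 220.7, 90.0, 89.3], 0.92), ([456.1, 143.9, 50.0, 44.9], 0.55)]
knob [([256.9, 42.4, 82.7, 69.6], 0.8)]
pointer [([256.2, 41.6, 86.5, 74.3], 0.71)]
clip []
```

View pics/w2.png

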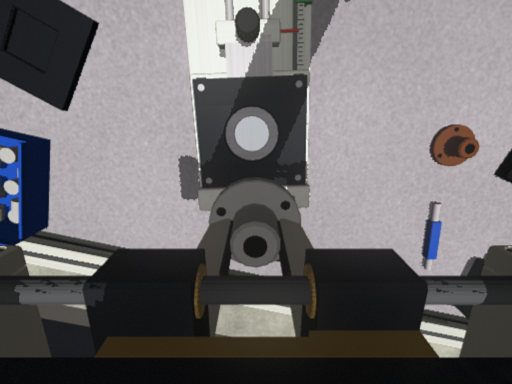

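The wrist view shows the nest ring at (252,133) with its bright window, and the knob at (248,25). The held cap's flange is centred near (255,215) and its bore is at (255,246). I'll fit the nest and the cap in the hand in this same picture.

```bash
cat > fit.py <<'E'
from h import *
from scipy.optimize import least_squares
def circ(pts,r0=None):
    a=pts.mean(0);r=least_squares(lambda a:np.hypot(*(pts-a[:2]).T)-(r0 or a[2]),[*a,.03],loss="soft_l1",f_scale=.0005)
    return r.x,np.sqrt((r.fun**2).mean())
def edge(g,W,cx,cy,z,rmin,rmax,angs,sign):
    """strongest radial edge, in world at height z around world centre (cx,cy)"""
    out=[]
    rs=np.arange(rmin,rmax,.0003)
    for a in angs:
        uv=np.array([proj(W,[cx+r*np.cos(a),cy+r*np.sin(a),z]) for r in rs],np.float32)
        v=cv2.remap(g,uv[None,:,0],uv[None,:,1],cv2.INTER_LINEAR)[0].astype(float)
        d=np.gradient(cv2.GaussianBlur(v[None],(0,0),3)[0])*sign
        i=d[3:-3].argmax()+3
        if d[i]>.5: out.append([cx+rs[i]*np.cos(a),cy+rs[i]*np.sin(a)])
    return np.array(out)
E
python3 - <<'E'
from fit import *
W=dict(np.load("w2.npz"));g=cv2.cvtColor(cv2.imread("pics/w2.png"),cv2.COLOR_BGR2GRAY);p=W["p"];Rt=W["Rt"]
A=np.radians(np.arange(0,360,6))
c=[.6596,-.2087]
for nm,z,a,b,sg in[("window",.075,.016,.028,-1),("cavity",.082,.029,.039,-1),("cavity75",.075,.029,.039,-1)]:
    q=c
    for _ in range(2): f,e=circ(edge(g,W,*q,z,a,b,A,sg));q=f[:2]
    print(nm,f.round(4),e.round(5))
# cap in hand: flange top edge, far side (unit -x side = tool +x) visible
z=p[2]-.004;q=p[:2];ty=np.arctan2(Rt[1,0],Rt[0,0])
for _ in range(3):
    P_=edge(g,W,*q,z,.026,.038,ty+np.radians(np.arange(-50,51,4)),-1);f,e=circ(P_,.032);q=f[:2]
print("flange",f,e,"in tool",Rt.T@(np.array([*f[:2],z])-p))
zt=p[2]+.026
print("bore",Rt.T@(unproj(W,255,246,zt)-p))
# plate yaw from its far and near corner screws
s=[unproj(W,u,v,.082) for u,v in((201,88),(298,85),(209,181),(300,177))]
print(s[0]-s[2],s[1]-s[3])
v=(s[0]-s[2])+(s[1]-s[3]);print("unit x azimuth",np.degrees(np.arctan2(-v[1],-v[0])), "plate centre",np.mean(s,0))
E
```

```text
window [ 0.6593 -0.2086  0.0216] 0.00015
cavity [ 0.659  -0.2085  0.0326] 0.00017
cavity75 [ 0.6596 -0.2085  0.0333] 0.00017
flange [ 0.70424427 -0.19492678  0.03      ] 0.0018286840586644341 in tool [ 0.00177091 -0.00042281  0.00399777]
bore [ 0.00218111  0.00058859 -0.02599982]
[-0.11008265 -0.0303414   0.        ] [-0.10738593 -0.0333587   0.        ]
unit x azimuth 16.326170526841302 plate centre [ 0.66025816 -0.20741579  0.082     ]
```

>>> jog_arm(increments=[[[1.5,-0.1,2],0],[[4.0,-0.3,6],0],[[4.7,-0.35,10],0],[[4.7,-0.35,13],0],[[4.7,-0.35,14.6],0],[[4.7,-0.35,15],0],[[4.7,-0.35,15],0],[[4.7,-0.35,15],0]])

```text
t: 7.65
position: [0.6617, -0.212, 0.1092]
orientation: [0.001, -0.114, 0.993, -0.001]
ft_force: [1.1, -0.2, -2.8]
width: 0.318
grip_force: 30.3
```

```bash
python3 - <<'E'
from fit import *
p,R,s=pose();print(s["t"],p,s["ft_force"])
W=robot.camera_params("wrist");im=robot.read_camera("wrist");cv2.imwrite("pics/w3.png",im);np.savez("w3.npz",**{k:np.array(v) for k,v in W.items()},p=p,Rt=R)
print(proj(W,[.6594,-.2085,.082]),proj(W,[.545,-.2355,.109]),delta([.6611,-.2081,.089]))
E
```

```text
7.65 [ 0.66165894 -0.21195637  0.10917937] [ 1.14510098 -0.17709824 -2.78442221]
[259.27998853 213.1968326 ] [260.52723205  30.18531353] [-0.04  0.39  2.  ]
```

View pics/w3.png

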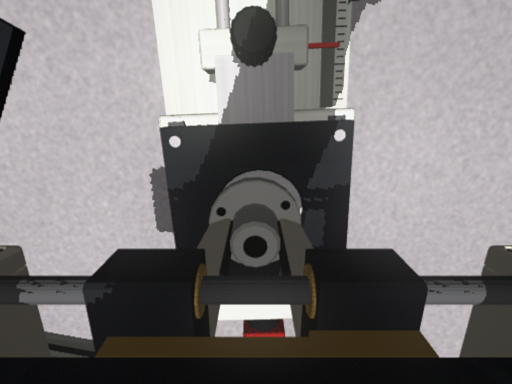

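The cap sits 4 mm to the left of the nest: its flange is at about (255,213) and the nest projects to (259,213), with more of the cavity's crescent visible on the right. I'll check the unit-x offset from the edge profile.

```bash
python3 - <<'E'
from fit import *
W=dict(np.load("w3.npz"));g=cv2.cvtColor(cv2.imread("pics/w3.png"),cv2.COLOR_BGR2GRAY);p=W["p"];R=W["Rt"]
for c in(245,256,266):print(c,g[160:192,c].tolist())
for y in(205,215): print(y,g[y,196:222].tolist(),g[y,290:312].tolist())
tx,ty=R[:,0],R[:,1]
n=np.array([.6594,-.2085])
print("nest edge z82 tip",proj(W,[*(n+.0335*tx[:2]),.082]),"z75",proj(W,[*(n+.0335*tx[:2]),.075]))
for d in(0,.001,.002,.003):
    b=p+d*tx
    e=lambda r,z:proj(W,[*(b+r)[:2],p[2]+z]).round(1)
    print(d,"flange top edge",e(.032*tx,-.004),"bottom",e(.032*tx,-.014),"L/R",e(-.032*ty,-.004),e(.032*ty,-.004),"bore",e(0,.026))
m=((g<25)).astype(np.uint8)[232:262,238:272];n_,l,st,ce=cv2.connectedComponentsWithStats(m)
print([(st[i].tolist(),(ce[i]+[238,232]).round(1)) for i in range(1,n_)])
E
```

```text
245 [27, 29, 29, 27, 28, 28, 26, 26, 29, 27, 24, 24, 51, 89, 99, 102, 101, 86, 63, 55, 63, 80, 90, 97, 99, 98, 100, 99, 99, 99, 97, 97]
256 [28, 26, 27, 26, 25, 28, 26, 27, 25, 27, 63, 93, 102, 100, 100, 103, 100, 72, 55, 57, 76, 88, 97, 98, 100, 99, 99, 99, 100, 99, 100, 98]
266 [27, 25, 26, 25, 25, 26, 25, 27, 26, 24, 38, 87, 101, 100, 101, 101, 100, 99, 87, 63, 54, 67, 81, 93, 97, 99, 98, 98, 98, 99, 97, 99]
205 [27, 27, 26, 26, 27, 26, 26, 26, 27, 27, 27, 25, 27, 26, 24, 26, 48, 76, 88, 96, 98, 98, 99, 99, 98, 98] [82, 96, 96, 96, 97, 90, 84, 92, 101, 103, 103, 69, 34, 23, 24, 25, 26, 26, 28, 26, 27, 27]
215 [26, 27, 25, 26, 27, 26, 28, 26, 25, 26, 25, 24, 26, 39, 74, 94, 98, 98, 96, 97, 96, 86, 67, 41, 27, 25] [97, 96, 97, 96, 96, 97, 96, 95, 96, 88, 76, 40, 25, 31, 32, 37, 43, 45, 46, 45, 45, 47]
nest edge z82 tip [259.52477139 170.29525157] z75 [259.37916501 168.29067221]
0 flange top edge [254.1 182.4] bottom [254.1 178.6] L/R [207.3 227.6] [300.9 227.7] bore [253.9 249.5]
0.001 flange top edge [254.1 180.9] bottom [254.1 177.2] L/R [207.2 226.2] [301.  226.3] bore [253.9 247.9]
0.002 flange top edge [254.1 179.4] bottom [254.1 175.8] L/R [207.1 224.9] [301.1 225. ] bore [253.9 246.4]
0.003 flange top edge [254.1 177.9] bottom [254.1 174.3] L/R [207.1 223.5] [301.1 223.6] bore [253.9 244.8]
[([6, 5, 23, 20, 360], array([254.9, 246.3]))]
```

>>> jog_arm(increments=[[[0,0.2,0.2],0],[[0,0.35,0.5],0],[[0,0.35,0.8],0],[[0,0.35,0.8],0],[[0,0.35,0.8],0]])

```text
t: 8.32
position: [0.6598, -0.2085, 0.0996]
orientation: [-0.0, -0.114, 0.993, -0.0]
ft_force: [-0.4, -0.2, -1.2]
width: 0.316
grip_force: 30.3
```

```bash
python3 - <<'E'
from fit import *
p,R,s=pose();print(s["t"],p,s["ft_force"],delta([.6611,-.2085,.089]))
W=robot.camera_params("wrist");im=robot.read_camera("wrist");g=cv2.cvtColor(im,cv2.COLOR_BGR2GRAY)
p,R,s=pose();print(p)
cv2.imwrite("pics/w4.png",cv2.resize(im[150:260,190:320],None,fx=5,fy=5,interpolation=cv2.INTER_CUBIC))
n=[.6594,-.2085]
print(proj(W,[*(n+.0335*R[:2,0]),.082]),[proj(W,[*(n+k*.0335*R[:2,1]),.082]).round(1) for k in(-1,1)])
b=p+.0016*R[:,0]+.0004*R[:,1];print(proj(W,b+.032*R[:,0]+[0,0,-.004]),[proj(W,b+k*.032*R[:,1]+[0,0,-.004]).round(1) for k in(-1,1)])
E
```

```text
8.325 [ 0.65980466 -0.20849886  0.09958834] [-0.36578208 -0.15097002 -1.23521239] [-0.13 -0.03  1.06]
[ 0.65987206 -0.20851402  0.0996911 ]
[254.26173242 174.70721586] [array([208.4, 219.3]), array([300.1, 219.4])]
[254.65648126 180.08231107] [array([207.7, 225.6]), array([301.6, 225.6])]
```

View pics/w4.png

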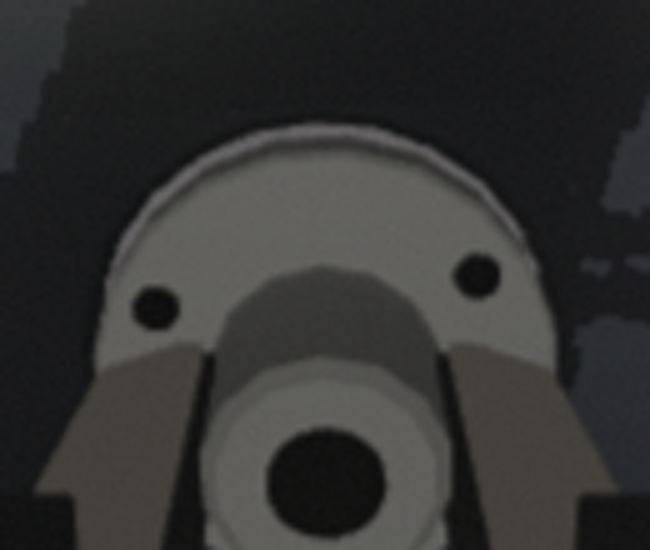

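The crop shows the cavity's far edge at row 174.6 and the flange edge at row 180. Both match the predictions, so the cap only needs to move 1.3 mm along tool -x. I'll correct that and lower gently.

>>> jog_arm(increments=[[[-0.13,-0.02,0],0],[[-0.13,-0.02,0.2],0],[[-0.13,-0.02,0.4],0],[[-0.13,-0.02,0.6],0],[[-0.13,-0.02,0.7],0],[[-0.13,-0.02,0.8],0],[[-0.13,-0.02,0.9],0],[[-0.13,-0.02,0.95],0]])

```text
t: 9.38
position: [0.6611, -0.2083, 0.0901]
orientation: [-0.0, -0.114, 0.993, -0.0]
ft_force: [0.6, -0.4, -3.3]
width: 0.32
grip_force: 30.3
```

>>> jog_arm(increments=[[[0,0,0.05],0],[[0,0,0.1],0],[[0,0,0.15],0],[[0,0,0.15],0],[[0,0,0.15],0]])

```text
t: 10.0
position: [0.6611, -0.2084, 0.0892]
orientation: [0.0, -0.114, 0.993, -0.0]
ft_force: [-1.8, 0.7, 2.7]
width: 0.313
grip_force: 30.3
```

>>> jog_arm(increments=[[[0,0,0.1],0],[[0,0,0.1],0],[[0,0,0.1],0]], gripper=0.5)

```text
t: 10.38
position: [0.6612, -0.2083, 0.0874]
orientation: [0.0, -0.114, 0.993, -0.0]
ft_force: [0.3, 0.4, 0.2]
width: 0.493
grip_force: 0.0
```

>>> jog_arm(increments=[[[0,0,-1],0],[[0,0,-3],0],[[0,0,-6],0],[[-2,0,-10],0],[[-5,0,-14],0],[[-5,0,-15],0],[[-5,0,-15],0]])

```text
t: 11.25
position: [0.7092, -0.1974, 0.2379]
orientation: [-0.0, -0.114, 0.993, -0.0]
ft_force: [-0.5, -0.2, -0.8]
width: 0.503
grip_force: 0.0
```

```bash
python3 - <<'E'
from fit import *
p,R,s=pose();print(s["t"],p,s["ft_force"])
W=robot.camera_params("wrist");im=robot.read_camera("wrist");g=cv2.cvtColor(im,cv2.COLOR_BGR2GRAY);cv2.imwrite("pics/w5.png",im)
np.savez("w5.npz",**{k:np.array(v) for k,v in W.items()},p=p,Rt=R)
n=[.6594,-.2085]
print("cap",proj(W,[*n,.085]),"bore",proj(W,[*n,.115]),"knob top",proj(W,[.545,-.2355,.109]))
for l in["round_cap","knob","clip"]:print(l,[(np.round(d["extent"],1).tolist(),round(d["confidence"],2)) for d in robot.spot_in("wrist",l)][:2])
E
```

```text
11.25 [ 0.70919835 -0.19743638  0.23786302] [-0.46003691 -0.18687434 -0.75472725]
cap [254.87820067 133.66725368] bore [254.87283352 136.02161016] knob top [254.549031    10.35973712]
round_cap [([469.4, 145.1, 52.1, 43.0], 0.94), ([254.2, 132.2, 55.0, 60.8], 0.86)]
knob [([259.9, 36.7, 89.4, 73.4], 0.76), ([251.1, 134.2, 139.4, 268.3], 0.68)]
clip []
```

View pics/w5.png

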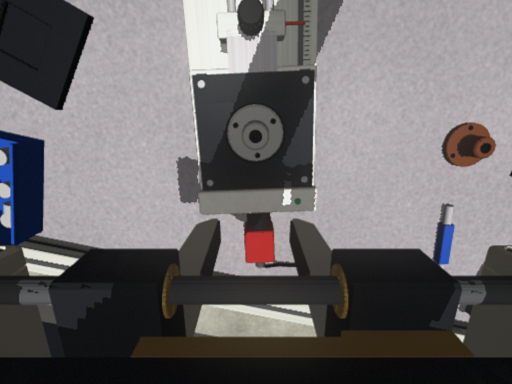

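The cap sits in the nest: its bore is at (255,136), exactly where predicted for full seating. Now I'll look closely at the knob, pointer and clip.

>>> jog_arm(increments=[[[3,0,0],0],[[8,0,0],0],[[12,0,0],0],[[13,0,0],0],[[13,0,0],0],[[13,0,0],0]])

```text
t: 12.2
position: [0.5846, -0.2254, 0.2373]
orientation: [0.0, -0.115, 0.993, 0.0]
ft_force: [-0.3, -0.3, 0.2]
width: 0.5
grip_force: 0.0
```

```bash
python3 - <<'E'
from fit import *
p,R,s=pose();print(s["t"],p,s["ft_force"])
W=robot.camera_params("wrist");im=robot.read_camera("wrist");cv2.imwrite("pics/w6.png",cv2.resize(im[:230,150:400],None,fx=2.6,fy=2.6,interpolation=cv2.INTER_CUBIC));cv2.imwrite("pics/w6f.png",im)
np.savez("w6.npz",**{k:np.array(v) for k,v in W.items()},p=p,Rt=R)
print("knob top",proj(W,[.545,-.2355,.109]),"clip",proj(W,[.494,-.183,.065]))
for l in["knob","clip","pointer"]:print(l,[(np.round(d["extent"],1).tolist(),round(d["confidence"],2)) for d in robot.spot_in("wrist",l)][:2])
hsv=cv2.cvtColor(im,cv2.COLOR_BGR2HSV)
for nm,lo,hi in(("green",(45,120,40),(85,255,255)),("red",(0,150,60),(8,255,255)),("red2",(172,150,60),(180,255,255))):
    n,l,st,ce=cv2.connectedComponentsWithStats(cv2.inRange(hsv,lo,hi))
    print(nm,[(st[i].tolist(),ce[i].round(1).tolist(),unproj(W,*ce[i],.066).round(4).tolist()) for i in range(1,n) if st[i][4]>8])
W5=dict(np.load("w5.npz"));q=[unproj(W5,*u,.082)[:2] for u in((201,84),(306,79),(210,183),(304,179))]
v=q[2]-q[0]+q[3]-q[1];w=q[1]-q[0]+q[3]-q[2];print(np.degrees(np.arctan2(v[1],v[0])),np.degrees(np.arctan2(w[1],w[0]))-90)
E
```

```text
12.2 [ 0.58458296 -0.22536415  0.23726218] [-0.34964891 -0.27651734  0.24009404]
knob top [253.48628287 144.92912379] clip [305.86854906 108.86397542]
knob [([258.6, 155.8, 81.1, 51.7], 0.65)]
clip []
pointer [([259.3, 155.2, 85.0, 58.1], 0.8)]
green []
red [([245, 307, 27, 27, 685], [257.8, 320.1], [0.8059, -0.1679, 0.066])]
red2 []
15.214074227561303 15.654533555980052
```

View pics/w6.png

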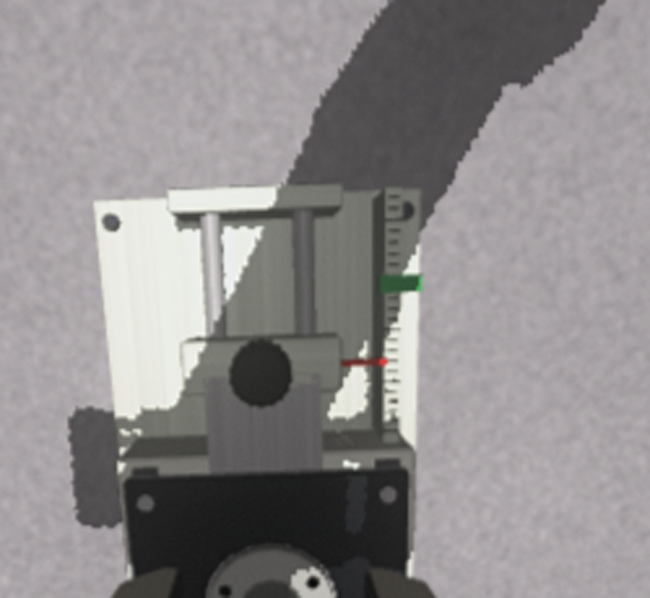

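The crop shows, in full-frame pixels, the knob top at (250,143), the pointer tip at (298,139) and the green clip's middle at (303,109). The shutter is shut.

```bash
python3 - <<'E'
from fit import *
W=dict(np.load("w6.npz"));im=cv2.imread("pics/w6f.png");p=W["p"];R=W["Rt"]
b=im.astype(int)
gm=((b[...,1]-b[...,2]>20)&(b[...,1]-b[...,0]>10));gm[:90]=0;gm[130:]=0;gm[:,:280]=0;gm[:,330:]=0
rm=((b[...,2]-b[...,1]>40));rm[:125]=0;rm[150:]=0;rm[:,:270]=0;rm[:,330:]=0
for nm,m in(("clip",gm),("ptr",rm)):
    y,x=np.nonzero(m);print(nm,x.min(),x.max(),y.min(),y.max(),x.mean(),y.mean(),len(x))
g=cv2.cvtColor(im,cv2.COLOR_BGR2GRAY)
m=(g<45).astype(np.uint8);m[:128]=0;m[160:]=0;m[:,:232]=0;m[:,268:]=0
n,l,st,ce=cv2.connectedComponentsWithStats(m);i=1+st[1:,4].argmax();print("knob",st[i],ce[i]);k=unproj(W,*ce[i],.107);print("knob",k)
n_=np.array([.6594,-.2085])
u=n_-k[:2];print("dist nest-knob",np.hypot(*u),"az",np.degrees(np.arctan2(u[1],u[0])))
y,x=np.nonzero(gm);yr,xr=np.nonzero(rm)
for z in(.06,.066,.07):
    c=unproj(W,x.mean(),y.mean(),z);t=unproj(W,xr.max()-1,yr[xr>xr.max()-4].mean(),z)
    for az in(13.3,14.5,15.5):
        e=np.array([np.cos(np.radians(az)),np.sin(np.radians(az))]);print(z,az,"clip x",(c[:2]-n_)@e,"ptr x",(t[:2]-n_)@e,"ptr-clip",(t-c)[:2]@e)
    print(c,t)
print(delta([*k[:2],.0715]))
E
```

```text
clip 296 312 106 112 303.79245283018867 108.63207547169812 106
ptr 282 298 138 140 290.90625 138.96875 32
knob [239 132  23  24 307] [251.8534202  145.03583062]
knob [ 0.54576258 -0.23715781  0.107     ]
dist nest-knob 0.11719528249410971 az 14.154083393877864
0.06 13.3 clip x -0.15538964095455143 ptr x -0.11894350521684165 ptr-clip 0.03644613573770979
0.06 14.5 clip x -0.15407313834749722 ptr x -0.11777559709130682 ptr-clip 0.03629754125619041
0.06 15.5 clip x -0.15292440263130774 ptr x -0.11676285519103606 ptr-clip 0.036161547440271676
[ 0.49409083 -0.18465409  0.06      ] [ 0.53110393 -0.1828033   0.06      ]
0.066 13.3 clip x -0.1553626219830479 ptr x -0.11955439955025152 ptr-clip 0.035808222432796376
0.066 14.5 clip x -0.15406813456876145 ptr x -0.11840590578217286 ptr-clip 0.035662228786588604
0.066 15.5 clip x -0.15293774693301349 ptr x -0.11740913167530345 ptr-clip 0.03552861525771002
[ 0.4943589  -0.18567063  0.066     ] [ 0.53072416 -0.18385223  0.066     ]
0.07 13.3 clip x -0.1553446093353788 ptr x -0.11996166243919135 ptr-clip 0.03538294689618745
0.07 14.5 clip x -0.15406479871627088 ptr x -0.11882611157608348 ptr-clip 0.03523868714018741
0.07 15.5 clip x -0.1529466431341506 ptr x -0.11783998266481499 ptr-clip 0.0351066604693356
[ 0.49453761 -0.18634832  0.07      ] [ 0.53047097 -0.18455152  0.07      ]
[ 3.99 -0.24 16.57]
```

>>> jog_arm(increments=[[[2,-0.2,1],-1],[[4,-0.3,4],-1],[[4,-0.3,8],-1],[[4,-0.3,11],-1],[[4,-0.3,13.5],-1],[[4,-0.3,15.3],-1],[[4,-0.3,16.3],-1],[[4,-0.3,16.3],-1]], gripper=0.55)

```text
t: 13.4
position: [0.5449, -0.2382, 0.0741]
orientation: [-0.0, -0.123, 0.992, 0.0]
ft_force: [-0.5, 0.3, 0.8]
width: 0.551
grip_force: 0.0
```

>>> jog_arm(increments=[[[0,0,0],0],[[0,0,0],0],[[0,0,0],0],[[0,0,0],0]], gripper=0, squeeze=50)

```text
t: 13.9
position: [0.5457, -0.24, 0.0753]
orientation: [0.001, -0.122, 0.992, -0.001]
ft_force: [1.1, -2.8, 1.8]
width: 0.272
grip_force: 50.0
```

Gripped: the opening of 25 mm matches the 26 mm knob. Now I pull 36 mm.

>>> jog_arm(increments=[[[0.4,0,0],0],[[0.9,0,0],0],[[1.5,0,0],0],[[2.1,0,0],0],[[2.7,0,0],0],[[3.2,0,0],0],[[3.6,0,0],0],[[3.6,0,0],0]])

```text
t: 14.9
position: [0.516, -0.2482, 0.0754]
orientation: [0.006, -0.123, 0.992, -0.002]
ft_force: [9.7, -3.7, -7.6]
width: 0.271
grip_force: 50.0
```

>>> jog_arm(increments=[[[0,0,0],0],[[0,0,0],0],[[0,0,0],0]])

```text
t: 15.28
position: [0.5162, -0.2481, 0.0754]
orientation: [0.006, -0.123, 0.992, -0.002]
ft_force: [9.5, -3.6, -6.2]
width: 0.269
grip_force: 50.0
```

```bash
python3 - <<'E'
from fit import *
p,R,s=pose();print(s["t"],p,s["ft_force"],s["width"],s["grip_force"])
for n in("wrist","side","top"):
    im=robot.read_camera(n);P=robot.camera_params(n);cv2.imwrite(f"pics/f_{n}.png",im)
    c=proj(P,[.4944,-.1857,.066]);t=proj(P,[.495,-.193,.066]);print(n,c,t)
    b=im.astype(int);x0,y0=c.astype(int)
    for nm,m in(("clip",(b[...,1]-b[...,2]>20)&(b[...,1]-b[...,0]>10)),("ptr",b[...,2]-b[...,1]>40)):
        k=np.zeros_like(m);k[max(y0-25,0):y0+25,max(x0-40,0):x0+40]=1;y,x=np.nonzero(m&k)
        if len(x):print(nm,len(x),x.min(),x.max(),y.min(),y.max(),x.mean().round(1),y.mean().round(1),unproj(P,x.mean(),y.mean(),.066))
W=cv2.imread("pics/f_wrist.png")[20:230,200:400];S=cv2.imread("pics/f_side.png")[125:185,220:320]
W=cv2.resize(W,None,fx=2.4,fy=2.4,interpolation=cv2.INTER_CUBIC);S=cv2.resize(S,(320,192),interpolation=cv2.INTER_CUBIC)
o=np.zeros((W.shape[0],W.shape[1]+320,3),np.uint8);o[:,:W.shape[1]]=W;o[:192,W.shape[1]:]=S;cv2.imwrite("pics/final.png",o);print(o.shape)
E
```

```text
15.275 [ 0.51621651 -0.24810219  0.07538701] [ 9.46320516 -3.56407937 -6.21720287] 0.268767322540641 50.0036905054003
wrist [348.9509812  216.78723177] [338.69229273 215.15153829]
clip 288 334 361 207 217 347.4 212.2 [ 0.49142538 -0.1878962   0.066     ]
ptr 154 309 340 220 225 324.1 222.9 [ 0.50306284 -0.2009134   0.066     ]
side [284.93602033 159.85394437] [284.92298378 158.30881035]
clip 13 284 287 160 164 285.4 161.8 [ 0.49214225 -0.1765073   0.066     ]
ptr 8 282 284 154 158 283.1 156.0 [ 0.50211191 -0.20335571  0.066     ]
top [306.15755326 216.45379405] [308.34934123 216.21373223]
ptr 51 339 345 203 215 342.1 208.2 [ 0.51844326 -0.30628908  0.066     ]
(504, 800, 3)
```

View pics/final.png

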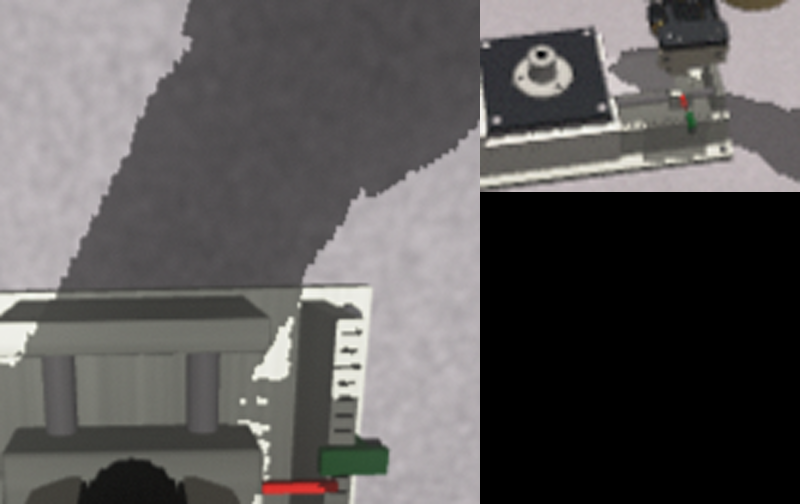

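The shutter has opened about 31 mm because the arm gives a little. The pointer is still inboard of the clip: in the wrist frame the clip is at row 212 and the pointer at row 223. I'll pull 5 mm more and measure again with weighted centroids in several views.

>>> jog_arm(increments=[[[0.2,0,0],0],[[0.4,0,0],0],[[0.55,0,0],0],[[0.55,0,0],0],[[0.55,0,0],0]])

```text
t: 16.05
position: [0.5115, -0.2494, 0.0754]
orientation: [0.007, -0.123, 0.992, -0.002]
ft_force: [10.7, -3.5, -8.0]
width: 0.272
grip_force: 50.0
```

```bash
cat > fin.py <<'E'
from fit import *
az=np.radians(14.3);e=np.array([np.cos(az),np.sin(az)]);n_=np.array([.6594,-.2085])
def cen(im,P,col,c,wx,wy):
    b=im.astype(float);w=np.clip((b[...,1]-b[...,2])-8,0,None)*(b[...,1]-b[...,0]>4) if col=="g" else np.clip(b[...,2]-np.maximum(b[...,1],b[...,0])-20,0,None)
    k=np.zeros_like(w);x0,y0=np.round(c).astype(int);k[max(y0-wy,0):y0+wy,max(x0-wx,0):x0+wx]=1;w=w*k
    if w.sum()==0:return None
    Y,X=np.mgrid[:w.shape[0],:w.shape[1]];return np.array([(w*X).sum(),(w*Y).sum()])/w.sum(),w.sum()
def ux(P,uv,z): return ((unproj(P,*uv,z)[:2]-n_)@e*1000).round(1)
E
python3 - <<'E'
from fin import *
p,R,s=pose();print(s["t"],p,(p[:2]-n_)@e,s["ft_force"])
S=robot.camera_params("side")
for f in("side0","f_side","new"):
    im=robot.read_camera("side") if f=="new" else cv2.imread(f"pics/{f}.png")
    for c,xy in(("g",[.4944,-.1857,.066]),("r",[.53 if f=="side0" else .497,-.192,.066])):
        r=cen(im,S,c,proj(S,xy),9,9)
        if r:print(f,c,r[0].round(2),r[1],[ux(S,r[0],z) for z in(.058,.062,.066,.07)])
W=robot.camera_params("wrist");im=robot.read_camera("wrist");cv2.imwrite("pics/g_wrist.png",im)
for c in"gr":
    r=cen(im,W,c,proj(W,[.4944,-.188,.066]),45,28);print(c,r[0],[ux(W,r[0],z) for z in(.058,.062,.066,.07)])
hi=dict(np.load("w6.npz"));im=cv2.imread("pics/w6f.png")
for c,xy in(("g",[.4944,-.1857,.066]),("r",[.53,-.192,.066])):
    r=cen(im,hi,c,proj(hi,xy),15,9);print("hi",c,r[0],[ux(hi,r[0],z) for z in(.058,.062,.066,.07)])
E
```

```text
16.05 [ 0.5114615  -0.24943201  0.07537628] -0.15346489654099693 [10.65163078 -3.54892454 -7.9990367 ]
side0 g [285.46 161.82] 952.0 [np.float64(-156.0), np.float64(-155.2), np.float64(-154.4), np.float64(-153.7)]
side0 r [274.58 157.49] 537.0 [np.float64(-121.7), np.float64(-121.0), np.float64(-120.3), np.float64(-119.7)]
f_side g [285.42 161.99] 428.0 [np.float64(-155.7), np.float64(-155.0), np.float64(-154.2), np.float64(-153.4)]
f_side r [283.09 155.94] 499.0 [np.float64(-152.6), np.float64(-151.8), np.float64(-151.1), np.float64(-150.3)]
new g [285.39 161.97] 425.0 [np.float64(-155.6), np.float64(-154.9), np.float64(-154.1), np.float64(-153.3)]
new r [284.54 156.03] 541.0 [np.float64(-157.6), np.float64(-156.8), np.float64(-156.0), np.float64(-155.2)]
g [348.19912861 217.77779571] [np.float64(-155.0), np.float64(-156.7), np.float64(-158.4), np.float64(-160.1)]
r [322.63873919 222.93570623] [np.float64(-150.9), np.float64(-152.7), np.float64(-154.5), np.float64(-156.3)]
hi g [304.82052917 108.66911062] [np.float64(-154.2), np.float64(-154.2), np.float64(-154.2), np.float64(-154.2)]
hi r [292.3954713  138.86993154] [np.float64(-117.9), np.float64(-118.3), np.float64(-118.8), np.float64(-119.2)]
```

The views now agree on the pointer being at the clip: the side view reads 1.9 mm past, the travel reads 0 against the overhead wrist picture, and the close wrist view reads short because of height parallax. All fit one pose within about 2 mm. I'll hold for a moment and hand in.

>>> jog_arm(increments=[[[0,0,0],0],[[0,0,0],0],[[0,0,0],0],[[0,0,0],0],[[0,0,0],0],[[0,0,0],0]])

```text
t: 16.9
position: [0.5115, -0.2494, 0.0754]
orientation: [0.007, -0.123, 0.992, -0.002]
ft_force: [11.4, -3.8, -7.5]
width: 0.27
grip_force: 50.0
```

```bash
python3 - <<'E'
from fin import *
im=robot.read_camera("side");S=robot.camera_params("side")
r=[cen(im,S,c,proj(S,[.4944,-.189,.066]),9,9)[0] for c in"gr"];print([ux(S,q,.066) for q in r])
p,R,s=pose();print(s["t"],p,s["grip_force"],s["width"]);print(robot.job_done())
E
```

```text
[np.float64(-154.1), np.float64(-156.1)]
16.95 [ 0.51149348 -0.24941828  0.07541534] 50.00409944099374 0.26817189617148546
the job is handed in; nothing more can be done
None
```

I handed the job in at 16.95 s with the round cap seated in the nest and the gripper holding the knob open at 50 N; the pointer is within about 2 mm of the green clip's middle by my best estimate (one close wrist-camera reading showed about 4 mm short, which I put down to parallax), and no verdict came back.

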